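# Clear the chest lid and flip it open

### The arm

A 6-joint arm with a two-finger parallel gripper is mounted at the origin on the work surface. World frame = base frame: x ahead of the robot, y to its left, z up, the work surface at z = 0. Lengths are in mm, angles in rad, forces in N, time in s.
With the tool pointing down it reaches from about 275 to 1000 mm from the base axis. Payload 8.4 kg.
Tool frame: the origin (TCP) lies on the centre line of the jaws, within the pads' length; the fingertips stand 22 mm ahead of it and the grasp point (between the pads) lies 3 mm ahead of it; z points along the fingers, y is the direction in which the jaws open and shut (so a half turn about z gives the same grasp; the last joint's range is limited). The gripper opens to 85 mm and grips with 20 to 120 N. Pads are 22 mm wide; open, the fingers measure 114 mm over their backs; the gripper's body (76 mm by 85 mm) begins 54 mm behind the grasp point. The pads swing forward as they close: fully open they stand 13 mm farther back than shut.
Start: joints at [-0.002, 0.353, 1.633, -0, 1.155, -0.002], TCP at [625.002, -0, 253.281] pointing down, gripper open.
Joint ranges: [-2.63, 2.63], [-0.92, 2.1], [0.06, 2.66], [-1.3, 4.44], [0, 2.69], [-3.02, 3.02]. Speed limits (rad/s): [2.22, 2.22, 2.79, 3.14, 3.14, 3.14].

### API

Orientations are given as [roll, pitch, yaw] about the fixed x, y, z axes, in that order (R = Rz(yaw) Ry(pitch) Rx(roll)).
In Python, from rig import r gives the robot as it stands.
- The arm moves only by the tool carry_out, never from a script. Its argument "rows" is text: rows parted by semicolons, each of 5 numbers parted by spaces: the opening, from 0 (shut) to 1 (fully open), then the shift along the tool's x, y, z in units of 30 mm (1.0 is 30 mm), then the turn about the tool's z in units of 8 degrees (1.0 is 8 degrees). A call has 1 to 12 rows; each row shifts and turns the commanded pose from where the row before left it, along the tool's axes as they then stand; what a row does not reach is not made up. A row lasts 1/8 s, in which the tool goes at most 62.5 mm and 10.7 degrees, less where a joint would pass 70% of its speed; a pose out of reach is approached as far as the arm can. A call is refused whole if a number of a shift passes 1 or a number of a turn 1, either way. A call with a gripper value outside its range is refused whole. The fingers move at their own pace and stop on an object; "newtons" is the grip in N (left out, the last holds). Time passes only in rows, so rows that do not move let the fingers close. It gives the time, the measured TCP pose, the force and the opening at its end, in the units of the state.
- r.sense(): the state, without advancing time (a new reading comes with each control period).
- r.grab_frame(name): name is "scene" or "side" or "wrist"; returns the picture (384x512x3 uint8, blue, green, red); there is no depth.
- r.get_calibration(name): a dict with "intrinsics" (3x3 intrinsics, pixels), "position" and "rotation" of the camera in the world. Camera axes: x right, y up, looking along -z (the intrinsics and any distortion apply to the point x, -y, -z); pixel columns grow to the right and rows downward; lengths in mm; the calibration is good to about 2 mm. A picture is of the moment at which its call begins: read the wrist's pose just before it. get_calibration takes no time and is no camera call; for the wrist camera it gives the pose at the moment of the call.
- r.sign_off(): hands the job in, once; it reports no verdict.
The state is a dict: "clock": time; "qpos": joint angles; "qvel": joint speeds; "joint_efforts": joint torques, N m; "eef_pos": TCP position; "tcp_rot": TCP orientation; "contact_force": force on the tool from outside, world axes, zero at the start; "wrist_torque": the same for the moment, N m; "opening": opening from 0.0 (shut) to 1.0 (fully open).
Only numpy, scipy, OpenCV 4.12 (cv2) and the standard library are available. Lean on these libraries where they do the work, as an engineer would, in place of code of your own. Each camera call takes 0.05 s, during which the arm holds its last target.

### The job

A carton has been left on the closed lid of the grey parts chest. Without lifting or tipping it, push the carton along the top until it stands wholly on the fixed deck to the left of the lid, clear of the lid. Then, with the fingertips, flip the lid up and past upright so that it stays open by itself, and leave the tape roll and the other things around the chest where they are.

Things in the scene. Friction and masses are not known exactly. Their poses are not given: they have to be found in the camera images.
- chest: the grey plastic parts chest, fixed to the table, 130 mm deep (its x), 440 mm wide (its y), 100 mm high. Origin on the table under the middle of the seam between lid and deck; x points away from the robot, y to the left along the chest, z up. The lidded bay, open inside, runs from y = -190 to 0 mm; the fixed solid deck, top at z = 100 mm, runs from y = 0 to 250 mm. The front face is at x = -65 mm
- lid (a joint): angle of the lid: 0 shut, grows as its front edge rises, stop at 1.95 rad; a free hinge with no spring and hardly any friction. It falls shut if let go before about 1.55 rad, and falls open on to its stop beyond that. The lid is a flat plate, 160 mm from hinge to front edge, 186 mm wide, 8 mm thick, about 0.3 kg; shut, its top is at z = 101 mm and its underside at z = 93 mm
- lid_lip (a point): middle of the front lower edge of the lid, on its underside, 160 mm from the hinge; moves with the lid. The front 30 mm of the lid overhang the chest's front face as a lip, with nothing below it down to the table, so that a fingertip fits beneath
- lid_hinge (a point): middle of the lid's hinge line, at the lid's underside at the back of the bay: x = 65, y = -95, z = 93 mm in the chest's frame; the hinge line runs along the chest's y
- carton_center (a point): centre of the loose cardboard carton that starts on the lid: 95 mm (its x) x 95 mm (its y) x 60 mm high, about 0.35 kg, too wide for a grip; the centre is 30 mm above its underside
- tape_roll: roll of brown tape, 56 mm across, 24 mm high, lying flat on the rear left corner of the deck; origin under its centre. Leave it alone
- jar: small clear jar, 48 mm across, 60 mm high, on the table in front of the deck; origin under its centre. Leave it alone
- screwdriver: screwdriver lying on the table in front of the chest's left end; origin near its middle, underneath. Leave it alone
- spray: white bottle, 56 mm across, 150 mm high, on the table to the right of the chest; origin under its centre. Leave it alone
- small_carton: cardboard box, 80 x 60 x 50 mm, on the table in front of the chest's right end; origin under its centre. Leave it alone
- steel_tin: plain steel tin, 48 mm across, 45 mm high, on the front left corner of the deck; origin under its centre. Leave it alone
Not all that is in view belongs to the job. Leave any black, green or turquoise look-alike of the part that bears carton_center alone.

How it is judged:
By the outcome, as a careful person would: the job done as asked, in the order asked, and still so for the second after the job is handed in, with the robot touching nothing.
It also fails if it takes over 51 s, if anything falls off the work surface, if the arm or the gripper's body presses on something with over 40 N, if the wrist force passes 120 N, or if a joint passes its speed limit or range.

## Working session

There is one attempt and no reset: what is moved stays moved. The work goes in short steps, Python scripts to look and compute and a tool call to move; the robot and the scene stay as the last step left them, time stands still between calls to the robot, and variables do not carry over. Pictures are saved under pics/ and viewed, and the job is handed in when it is done.

Besides the shell and the picture viewer there is one more tool, called after "Request:" as name(argument=value, ...) on one line, values as JSON. carry_out: Moves the arm, as the interface text tells. Its arguments: {"type":"object","properties":{"rows":{"type":"string"},"newtons":{"type":"number"}},"required":["rows"]}

```bash
mkdir -p pics; ls
python3 - <<'E'
from rig import r
import cv2,json
s=r.sense();print(s)
for n in ("scene","side","wrist"):
    c=r.get_calibration(n);print(n,c)
    cv2.imwrite(f"pics/{n}0.png",r.grab_frame(n))
E
```

```text
pics
{'clock': 0.0, 'qpos': array([-2.38196998e-03,  3.53646603e-01,  1.63412869e+00,  9.07382007e-06,
        1.15519725e+00, -2.42039389e-03]), 'qvel': array([-0.00153283, -0.00070056,  0.00073982, -0.00054574,  0.0011902 ,
        0.00158356]), 'joint_efforts': array([-2.03471049e-03, -6.05236173e+01, -3.42063046e+01, -2.62302356e-04,
        9.48130677e-03,  3.61521288e-06]), 'eef_pos': array([6.24558462e+02, 1.49842023e-02, 2.52564955e+02]), 'tcp_rot': array([-3.14021279e+00, -1.16361957e-05,  1.57083107e+00]), 'contact_force': array([-1.00060679,  0.63083859,  0.48097205]), 'wrist_torque': array([-0.02470401,  0.00214874, -0.00436401]), 'opening': 0.9989993370785624}
scene {'intrinsics': array([[395.89686179,   0.        , 250.61727121],
       [  0.        , 395.89686179, 193.56211854],
       [  0.        ,   0.        ,   1.        ]]), 'position': array([1407.66724484, -148.89363234,  759.8156196 ]), 'rotation': array([ 0.92192103, -0.00278473,  1.33462583])}
side {'intrinsics': array([[368.88097158,   0.        , 253.8409128 ],
       [  0.        , 368.88097158, 192.93607756],
       [  0.        ,   0.        ,   1.        ]]), 'position': array([ 258.01745871, -579.60990326,  646.49266555]), 'rotation': array([ 0.920937  ,  0.0142418 , -0.49525917])}
wrist {'intrinsics': array([[286.79948811,   0.        , 258.82101853],
       [  0.        , 286.79948811, 189.5697242 ],
       [  0.        ,   0.        ,   1.        ]]), 'position': array([625.38504798,  67.1633112 , 373.54936128]), 'rotation': array([-2.69431270e-01,  2.30917396e-03, -7.81501350e-05])}
```

View pics/scene0.png

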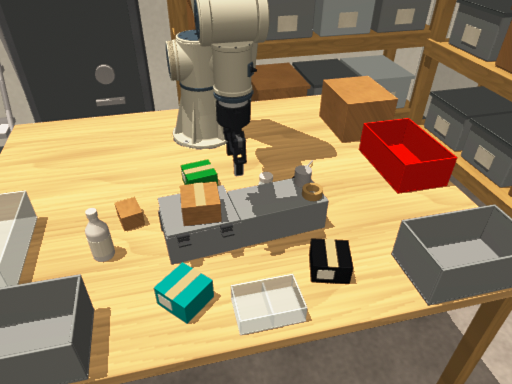

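View pics/side0.png

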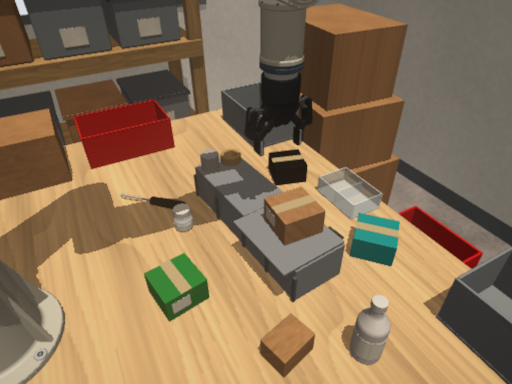

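View pics/wrist0.png

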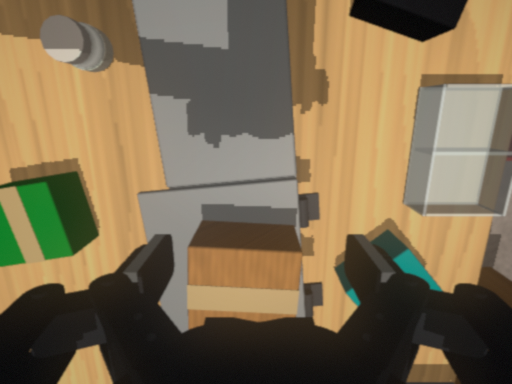

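The orange-brown carton with a tape stripe stands on the lid: scene (200,203), side (294,215), wrist (245,270). It could be confused with:
- the green carton, scene (199,173)
- the turquoise carton, scene (184,292)
- the black carton, scene (330,260)
- the untaped small_carton on the table, scene (129,213)

I choose the one on the lid. Next I crop closely and measure.

```bash
cat > h.py <<'E'
import numpy as np,cv2
from scipy.spatial.transform import Rotation as Ro
def setup(c): return c['intrinsics'],np.array(c['position']),Ro.from_euler('xyz',c['rotation']).as_matrix()
def ray(c,u,v):
    K,p,R=setup(c); d=np.array([(u-K[0,2])/K[0,0],-(v-K[1,2])/K[1,1],-1.]); return p,R@d
def onz(c,u,v,z):
    p,d=ray(c,u,v); return p+d*(z-p[2])/d[2]
def proj(c,P):
    K,p,R=setup(c); q=R.T@(np.asarray(P,float)-p); return np.array([K[0,0]*q[0]/-q[2]+K[0,2],K[1,1]*-q[1]/-q[2]+K[1,2]])
def tri(rs):
    A=np.zeros((3,3));b=np.zeros(3)
    for p,d in rs:
        d=d/np.linalg.norm(d);M=np.eye(3)-np.outer(d,d);A+=M;b+=M@p
    X=np.linalg.solve(A,b); return X,[np.linalg.norm(np.cross(X-p,d/np.linalg.norm(d))) for p,d in rs]
E
python3 - <<'E'
import cv2
for n,(x0,y0,w,h) in {"scene":(145,145,200,125),"side":(180,130,180,170),"wrist":(120,0,200,330)}.items():
    i=cv2.imread(f"pics/{n}0.png")[y0:y0+h,x0:x0+w]
    s=min(800/w,600/h);i=cv2.resize(i,None,fx=s,fy=s,interpolation=cv2.INTER_CUBIC);print(n,s)
    cv2.imwrite(f"pics/{n}0c.png",i)
E
```

```text
scene 4.0
side 3.5294117647058822
wrist 1.8181818181818181
```

View pics/scene0c.png

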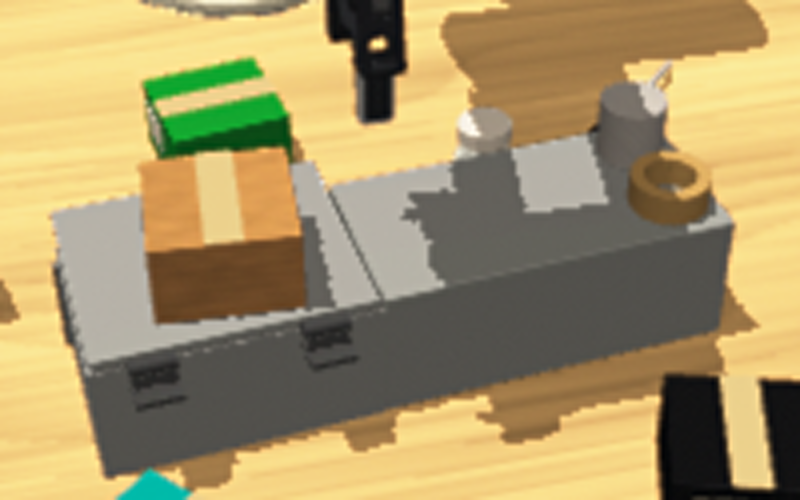

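View pics/side0c.png

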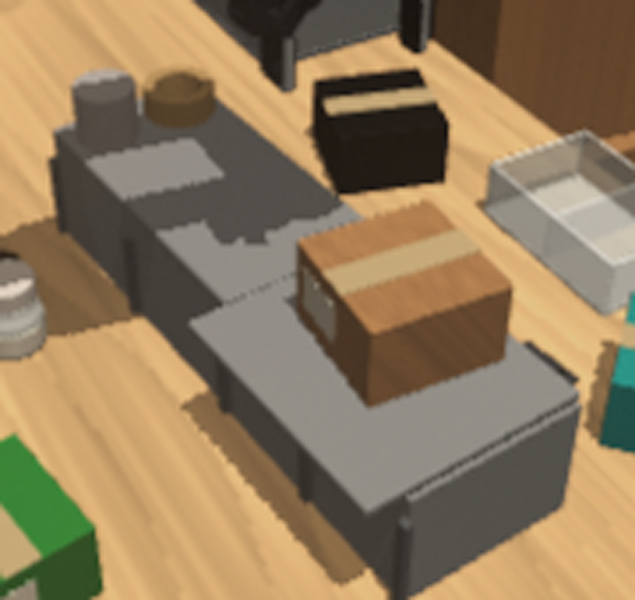

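View pics/wrist0c.png

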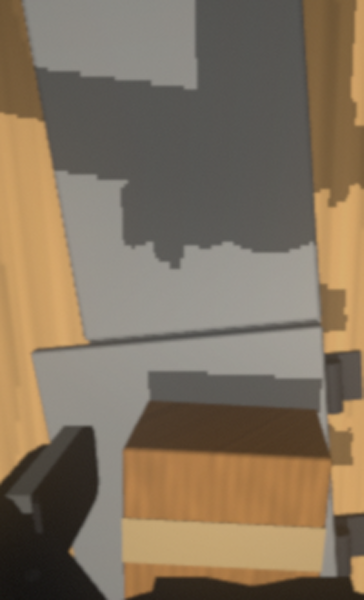

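Run:
```python
from rig import r
from h import *
sc,sd,w=[r.get_calibration(n) for n in("scene","side","wrist")]
S=lambda a,b:ray(sc,a/4+145-.4,b/4+145-.4)
D=lambda a,b:ray(sd,a/3.529+180-.4,b/3.529+130-.4)
W=lambda a,b:ray(w,a/1.818+120-.3,b/1.818-.3)
for n,l in {"c++":[S(303,237),D(430,200)],"c+-":[S(145,252),D(512,290)],"c--":[S(140,163),D(373,333)],"c-+":[S(288,150),D(298,240)],"c++b":[S(305,305),W(318,410)],"c+-b":[S(155,322),D(503,358)],
"lidfr":[S(53,213),D(368,512)],"lidbr":[S(90,365),D(578,400)],"lidfl":[S(313,163),D(190,320),W(34,351)],"seamback":[S(381,300),W(322,322)]}.items():
    X,e=tri(l);print(n,X.round(1),np.round(e,1))
z=100
def g(P):return (P[0]+P[1]*(z-P[0][2])/P[1][2])
print("deckbl",g(S(733,225)),"deckfl",g(D(52,135)),"seamfront deck",g(W(88,341)),"seamback",g(S(381,300)),g(W(322,322)),"deckf W",g(W(22,0)),g(W(301,0)))
for n,l,h in(("tape",[S(668,178),D(180,88)],124),("tin",[S(632,95),D(105,80)],145)):
  z=h;print(n,tri(l),[g(a) for a in l])
```

```text
c++ [660.9 -42.9 159. ] [0.2 0.2]
c+- [ 652.9 -137.9  158.4] [0.2 0.2]
c-- [ 562.3 -131.8  159.7] [0.3 0.3]
c-+ [568.4 -36.6 158.4] [0. 0.]
c++b [661.  -44.3 104.5] [0.1 0.1]
c+-b [ 653.9 -137.2  103.4] [0.1 0.1]
lidfr [ 521.6 -194.1   98.4] [0.9 0.9]
lidbr [ 676.2 -180.4   95.7] [1. 1.]
lidfl [505.4 -11.  100.2] [0.9 1.  0.7]
seamback [662.    4.4  99.7] [0.1 0.1]
deckbl [641.82842713 251.39187474 100.        ] deckfl [506.18550948 234.36234393 100.        ] seamfront deck [535.18124473  -6.0888096  100.        ] seamback [662.2808545   4.2785011 100.       ] [661.98450905   4.54873883 100.        ] deckf W [518.46801752 156.519065   100.        ] [646.97975207 156.41993231 100.        ]
tape (array([607.25977492, 215.9590016 , 120.83848066]), [np.float64(0.29130839671253983), np.float64(0.29130839671254416)]) [array([611.57226531, 213.85523054, 124.        ]), array([605.21197342, 211.6715835 , 124.        ])]
tin (array([544.8425215 , 210.02065806, 149.30685729]), [np.float64(0.6693802754396816), np.float64(0.6693802754396997)]) [array([539.67483112, 211.86010727, 145.        ]), array([547.42360199, 218.06778342, 145.        ])]
```

The crop confirms the orange carton on the lid, with its top at z≈159 from two views.

- **Chest frame:** origin about (598, -1), yaw about 0.083.
- **Carton:** at chest (5, -87), turned about 9° from the chest.

I'll square the tool to the chest and go to the right of the carton, still high.

Request:
carry_out(rows="0.6 0 0 0 -0.6;0.6 -0.95 -0.2 0 0;0.6 -0.95 -0.2 0 0;0.6 -0.95 -0.2 0 0;0.6 -0.95 -0.1 0 0;0.6 -1 0 0 0;0.6 -1 0 0 0;0.6 0 0 0 0;0.6 0 0 0 0")

```text
clock: 1.27
eef_pos: [618.4, -174.7, 252.9]
tcp_rot: [-3.141, -0.001, 1.654]
contact_force: [-1.1, 0.7, 0.5]
opening: 0.597
```

```bash
cat >> h.py <<'E'
O=np.array([598.5,-1.]);PSI=.083
def toch(P):
    d=np.asarray(P[:2])-O;c,s=np.cos(PSI),np.sin(PSI);return np.array([c*d[0]+s*d[1],-s*d[0]+c*d[1]])
def st(r):
    s=r.sense();print("t",round(s['clock'],2),"chest",toch(s['eef_pos']).round(1),"z",s['eef_pos'][2].round(1),"rot",s['tcp_rot'].round(3),"F",s['contact_force'].round(1),"op",round(s['opening'],2));return s
E
python3 - <<'E'
from rig import r
from h import *
st(r)
cv2.imwrite("pics/side1.png",r.grab_frame("side"))
E
```

```text
t 1.27 chest [   5.4 -174.7] z 252.9 rot [-3.141e+00 -1.000e-03  1.654e+00] F [-1.1  0.7  0.5] op 0.6
```

View pics/side1.png

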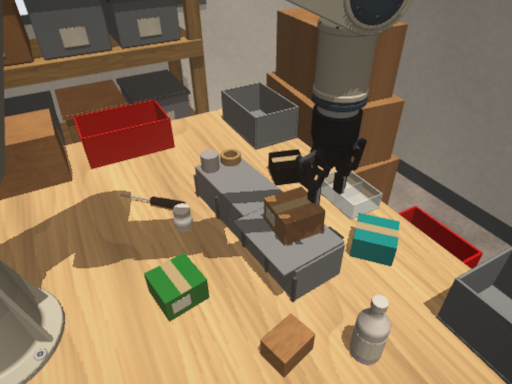

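The tool is high, with its fingers (side ≈(330,180)) right of the carton. Now I descend to about 7 mm above the lid.

Request:
carry_out(rows="0.6 0 0 0.9 0;0.6 0 0 0.9 0;0.6 0 0 0.9 0;0.6 0 0 0.8 0;0.6 0 0 0.5 0;0.6 0 0 0 0")

```text
clock: 2.08
eef_pos: [618.1, -174.4, 132.4]
tcp_rot: [-3.14, -0.001, 1.655]
contact_force: [0.2, -0.4, -0.8]
opening: 0.599
```

Run:
```python
from rig import r
from h import *
st(r)
cv2.imwrite("pics/side2.png",r.grab_frame("side")[120:300,180:400].repeat(3,0).repeat(3,1))
```

```text
t 2.08 chest [   5.2 -174.4] z 132.4 rot [-3.140e+00 -1.000e-03  1.655e+00] F [ 0.2 -0.4 -0.8] op 0.6
```

View pics/side2.png

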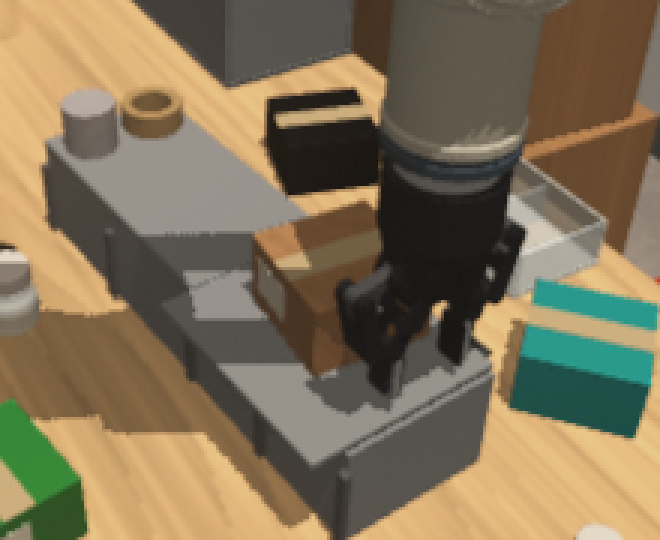

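Fingers stand on the lid's right part, clear of the carton. I start the push slowly, a little lower.

Request:
carry_out(rows="0.6 0.3 0 0.17 0;0.6 0.3 0 0 0;0.6 0.2 0 0 0;0.6 0.2 0 0 0;0.6 0.2 0 0 0;0.6 0.2 0 0 0;0.6 0.2 0 0 0;0.6 0.2 0 0 0;0.6 0.2 0 0 0;0.6 0.2 0 0 0")

```text
clock: 3.38
eef_pos: [613.0, -109.0, 128.2]
tcp_rot: [-3.142, 0.0, 1.655]
contact_force: [-0.0, -3.2, 1.7]
opening: 0.598
```

Run:
```python
from rig import r
from h import *
st(r)
cv2.imwrite("pics/side3.png",r.grab_frame("side")[120:300,180:400].repeat(3,0).repeat(3,1))
```

```text
t 3.38 chest [   5.5 -108.8] z 128.2 rot [-3.142  0.     1.655] F [-0.  -3.2  1.7] op 0.6
```

View pics/side3.png

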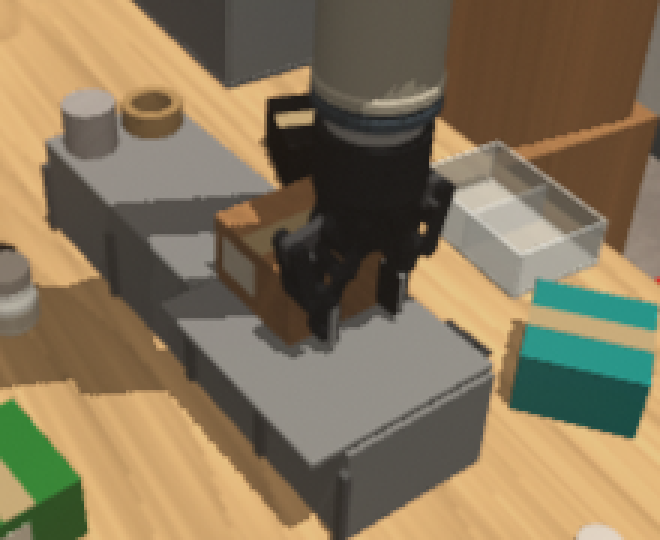

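The carton slides flat and squared against the fingers, pushing with 3 N. I continue.

Request:
carry_out(rows="0.6 0.2 0 0 0;0.6 0.2 0 0 0;0.6 0.2 0 0 0;0.6 0.2 0 0 0;0.6 0.2 0 0 0;0.6 0.2 0 0 0;0.6 0.2 0 0 0;0.6 0.2 0 0 0;0.6 0.2 0 0 0;0.6 0.2 0 0 0;0.6 0.2 0 0 0;0.6 0.2 0 0 0")

```text
clock: 4.92
eef_pos: [607.0, -37.2, 128.2]
tcp_rot: [-3.142, -0.0, 1.655]
contact_force: [0.7, -0.8, -1.0]
opening: 0.597
```

Request:
carry_out(rows="0.6 0.2 0 0 0;0.6 0.2 0 0 0;0.6 0.2 0 0 0;0.6 0.2 0 0 0;0.6 0.2 0 0 0;0.6 0.2 0 0 0;0.6 0.2 0 0 0;0.6 0.2 0 0 0;0.6 0.1 0 0 0;0.6 0 0 0 0")

```text
clock: 6.18
eef_pos: [602.8, 13.6, 128.2]
tcp_rot: [3.142, -0.0, 1.655]
contact_force: [0.2, -0.2, 0.2]
opening: 0.6
```

Run:
```python
from rig import r
from h import *
st(r)
cv2.imwrite("pics/side4.png",r.grab_frame("side")[120:300,180:400].repeat(3,0).repeat(3,1))
```

```text
t 6.17 chest [ 5.5 14.2] z 128.2 rot [ 3.142 -0.     1.655] F [ 0.2 -0.2  0.2] op 0.6
```

View pics/side4.png

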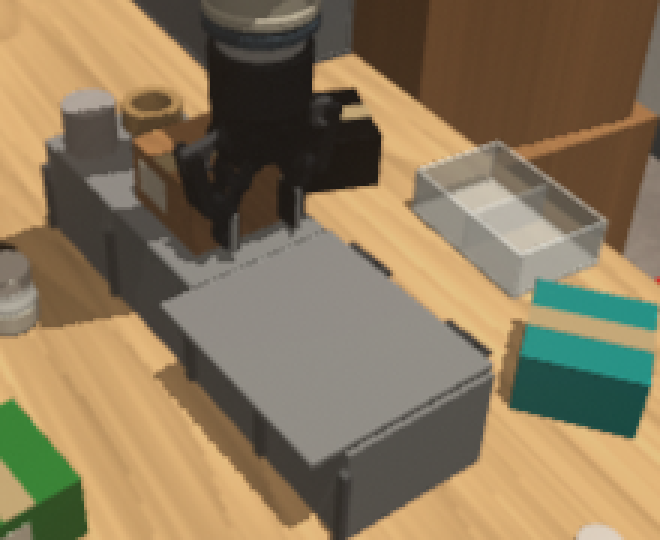

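The carton is on the deck with its edge past the seam. I back off, rise, turn the tool by 90° over the empty lid and check the carton.

Request:
carry_out(rows="0.6 -0.4 0 0 0;0.6 -0.4 0 0 0;0.6 0 0 -1 0;0.6 0 0 -1 0;0.6 -0.8 0 0 0;0.6 -0.9 0 0 0;0.6 -0.9 0 0 0;0.6 0 0 0 -0.9;0.6 0 0 0 -0.9")

```text
clock: 7.35
eef_pos: [611.2, -90.0, 188.1]
tcp_rot: [-3.141, 0.0, 1.908]
contact_force: [0.5, 1.0, 0.1]
opening: 0.602
```

Request:
carry_out(rows="0.6 0 0 0 -0.9;0.6 0 0 0 -0.9;0.6 0 0 0 -0.9;0.6 0 0 0 -0.9;0.6 0 0 0 -0.9;0.6 0 0 0 -0.9;0.6 0 0 0 -0.9;0.6 0 0 0 -0.9;0.6 0 0 0 -0.9;0.6 0 0 0 -0.9;0.6 0 0 0 -0.45;0.6 0 0 0 0")

```text
clock: 8.85
eef_pos: [611.3, -89.4, 188.2]
tcp_rot: [-3.142, -0.0, -3.059]
contact_force: [-0.6, 0.3, 0.1]
opening: 0.602
```

Run:
```python
from rig import r
from h import *
s=st(r);print(s['qpos'].round(2))
cv2.imwrite("pics/side5.png",r.grab_frame("side")[80:300,170:400].repeat(2,0).repeat(2,1))
cv2.imwrite("pics/scene5.png",r.grab_frame("scene")[140:275,145:345].repeat(4,0).repeat(4,1))
```

```text
t 8.85 chest [  5.4 -89.1] z 188.2 rot [-3.142 -0.    -3.059] F [-0.6  0.3  0.1] op 0.6
[-0.15  0.41  1.71 -0.    1.03 -1.8 ]
```

View pics/side5.png

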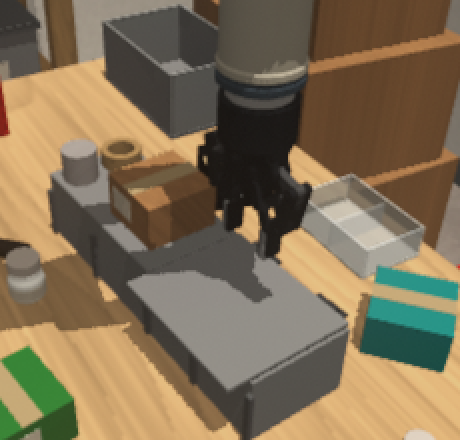

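View pics/scene5.png

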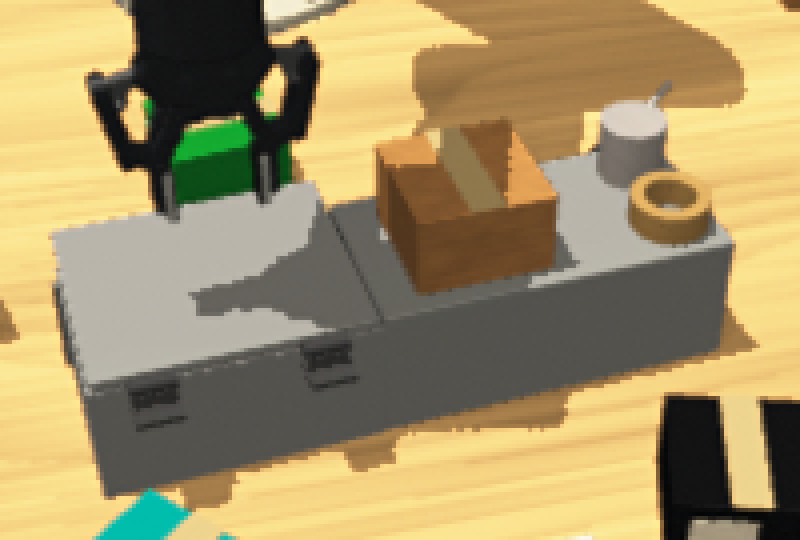

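Run:
```python
from rig import r
from h import *
sc,sd=[r.get_calibration(n) for n in("scene","side")]
for p in((417,293),(553,268),(385,237)):
    print("carton base",toch(onz(sc,p[0]/4+145-.4,p[1]/4+140-.4,100)).round(1))
# green: top corners scene0 crop (offset145,145) & side0
S=lambda a,b:ray(sc,a/4+144.6,b/4+144.6)
for n,l in {"far-top-left(-x,-y)":[S(145,82),ray(sd,181,315-15)], "+x+y top":[S(288,107),ray(sd,182,257)]}.items(): print(n,tri(l),toch(tri(l)[0]))
print("green right edge z55", toch(onz(sd,208,286,55)),toch(onz(sd,182,257,60)))
print("small_carton", toch(onz(sd,290,322,50)),"jar",toch(onz(sd,182,205,60)))
```

```text
carton base [45.8 29.9]
carton base [ 49.3 123.4]
carton base [-17.   27.7]
far-top-left(-x,-y) (array([ 332.87621811, -121.52083518,   67.63396507]), [np.float64(8.099663268143441), np.float64(8.099663268143495)]) [-274.70111381  -98.08447019]
+x+y top (array([374.75170757, -11.78289184,  56.99705819]), [np.float64(4.661110389323588), np.float64(4.661110389323646)]) [-223.87198657    7.8040214 ]
green right edge z55 [-212.16235116  -97.40423409] [-224.29207425   -1.14298676]
small_carton [-123.73499292 -249.95832248] jar [-150.41048672  162.4680675 ]
```

The carton's base spans chest y≈28–124 and x≈-47–49, so it is wholly on the deck. The other things have not moved. Next I go in front of the lip and down.

Request:
carry_out(rows="0.6 0.9 -0.2 0 0;0.6 0.9 0 0 0;0.6 0.9 0 0 0;0.6 0.9 0 0 0;0.6 0.8 0 0 0;0.6 0 0 0.8 0;0.6 0 0 0.8 0;0.6 0 0 0.8 0;0.6 0 0 0.45 0;0.6 0 0 0 0;0.6 0 0 0 0")

```text
clock: 10.32
eef_pos: [480.8, -105.6, 103.3]
tcp_rot: [-3.141, 0.001, -3.058]
contact_force: [-0.0, -0.2, 0.9]
opening: 0.604
```

Run:
```python
from rig import r
from h import *
s=st(r)
cv2.imwrite("pics/side6.png",r.grab_frame("side")[120:320,130:360].repeat(3,0).repeat(3,1))
```

```text
t 10.32 chest [-125.9  -94.5] z 103.3 rot [-3.141e+00  1.000e-03 -3.058e+00] F [-0.  -0.2  0.9] op 0.6
```

View pics/side6.png

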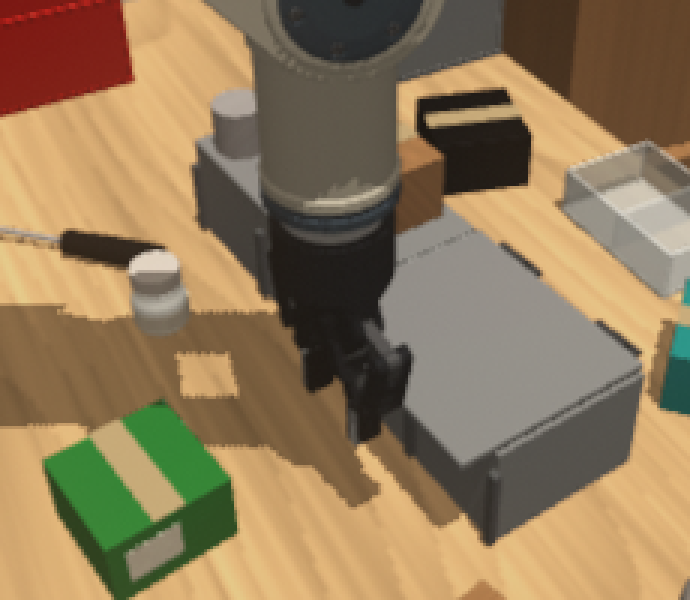

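Fingers are in front of the lip, about 20 mm off. I approach until contact.

Request:
carry_out(rows="0.6 -0.3 0 0 0;0.6 -0.2 0 0 0;0.6 -0.05 0 0 0;0.6 -0.05 0 0 0;0.6 0 0 0 0")

```text
clock: 11.0
eef_pos: [498.2, -103.9, 102.6]
tcp_rot: [3.142, -0.0, -3.058]
contact_force: [-0.2, 1.2, 0.5]
opening: 0.602
```

Request:
carry_out(rows="0.6 -0.07 0 0 0;0.6 -0.07 0 0 0;0.6 0 0 0 0")

```text
clock: 11.38
eef_pos: [500.0, -103.6, 102.3]
tcp_rot: [3.141, -0.005, -3.057]
contact_force: [-9.1, -1.7, 5.9]
opening: 0.596
```

Contact at 9 N. I press slightly more and lift.

Request:
carry_out(rows="0.6 -0.07 0 0 0;0.6 0 0 -0.1 0;0.6 0 0 -0.1 0;0.6 -0.02 0 -0.1 0;0.6 0 0 -0.1 0;0.6 -0.02 0 -0.1 0")

```text
clock: 12.12
eef_pos: [501.0, -103.4, 116.1]
tcp_rot: [3.141, -0.01, -3.057]
contact_force: [-12.8, -4.7, 0.4]
opening: 0.601
```

Run:
```python
from rig import r
from h import *
s=st(r)
cv2.imwrite("pics/side7.png",r.grab_frame("side")[120:320,130:360].repeat(3,0).repeat(3,1))
```

```text
t 12.12 chest [-105.7  -93.9] z 116.1 rot [ 3.141 -0.01  -3.057] F [-12.8  -4.7   0.4] op 0.6
```

View pics/side7.png

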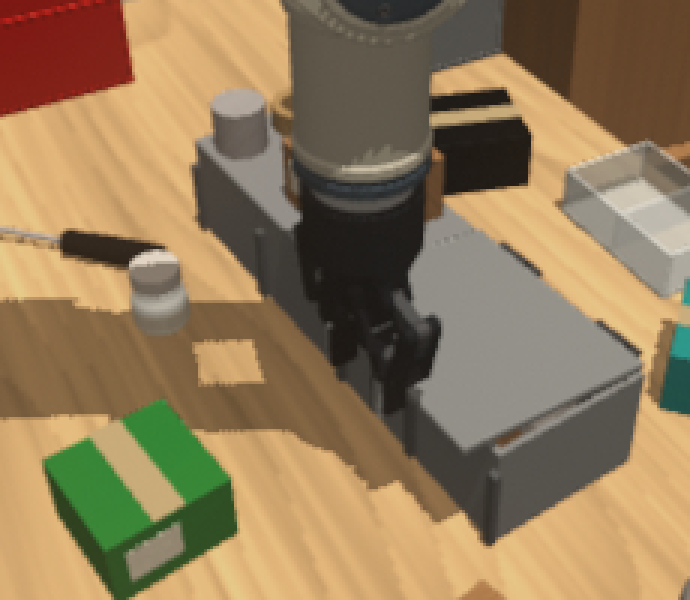

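The lid's front edge is rising: a gap shows at its right end, crop ≈(540,420). I continue along the arc.

Request:
carry_out(rows="0.6 -0.03 0 -0.15 0;0.6 -0.03 0 -0.2 0;0.6 -0.05 0 -0.2 0;0.6 -0.06 0 -0.2 0;0.6 -0.07 0 -0.2 0;0.6 -0.07 0 -0.2 0")

```text
clock: 12.92
eef_pos: [508.3, -102.7, 150.3]
tcp_rot: [3.14, -0.014, -3.057]
contact_force: [-20.7, -6.0, 5.2]
opening: 0.603
```

Run:
```python
from rig import r
from h import *
s=st(r)
cv2.imwrite("pics/side8.png",r.grab_frame("side")[120:320,130:360].repeat(3,0).repeat(3,1))
```

```text
t 12.93 chest [-98.3 -93.8] z 150.3 rot [ 3.14  -0.014 -3.057] F [-20.7  -6.    5.2] op 0.6
```

View pics/side8.png

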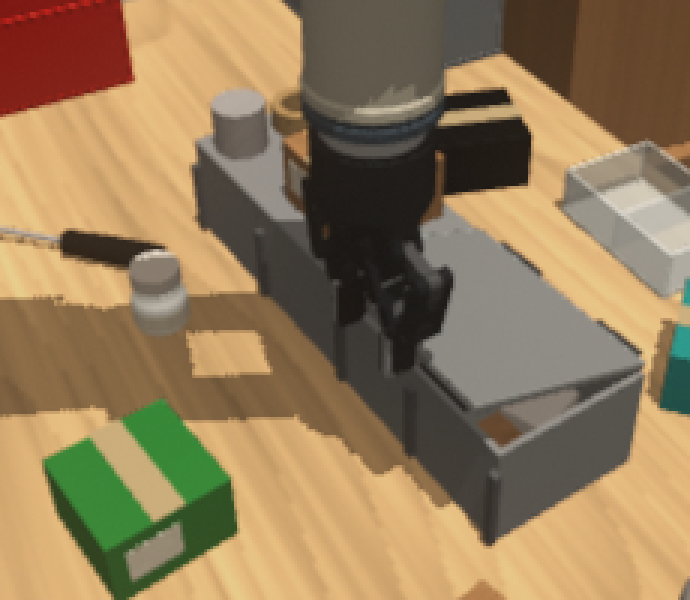

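Request:
carry_out(rows="0.6 -0.03 0 -0.2 0;0.6 -0.06 0 -0.2 0;0.6 -0.07 0 -0.2 0;0.6 -0.09 0 -0.2 0;0.6 -0.1 0 -0.2 0;0.6 -0.11 0 -0.2 0;0.6 -0.12 0 -0.2 0")

```text
clock: 13.85
eef_pos: [529.5, -101.0, 193.7]
tcp_rot: [3.141, -0.006, -3.058]
contact_force: [-8.3, -0.2, 4.7]
opening: 0.6
```

Run:
```python
from rig import r
from h import *
s=st(r)
cv2.imwrite("pics/side9.png",r.grab_frame("side")[80:320,130:360].repeat(2,0).repeat(2,1))
```

```text
t 13.85 chest [-77.  -93.9] z 193.7 rot [ 3.141 -0.006 -3.058] F [-8.3 -0.2  4.7] op 0.6
```

View pics/side9.png

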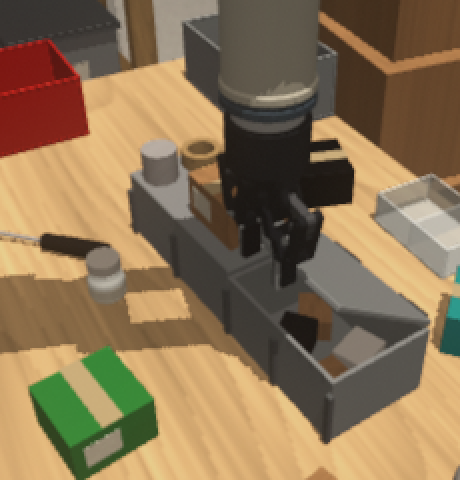

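The lid is open about 35° and the finger contact is about 9 mm below the TCP. I go on.

Request:
carry_out(rows="0.6 -0.15 0 -0.2 0;0.6 -0.16 0 -0.19 0;0.6 -0.18 0 -0.18 0;0.6 -0.18 0 -0.18 0;0.6 -0.2 0 -0.18 0;0.6 -0.21 0 -0.17 0;0.6 -0.22 0 -0.16 0;0.6 -0.22 0 -0.15 0")

```text
clock: 14.9
eef_pos: [578.5, -97.2, 236.7]
tcp_rot: [-3.142, 0.0, -3.058]
contact_force: [-1.1, 0.3, -0.1]
opening: 0.603
```

Run:
```python
from rig import r
from h import *
s=st(r)
cv2.imwrite("pics/side10.png",r.grab_frame("side")[60:320,130:380].repeat(2,0).repeat(2,1))
```

```text
t 14.9 chest [-27.9 -94.2] z 236.7 rot [-3.142  0.    -3.058] F [-1.1  0.3 -0.1] op 0.6
```

View pics/side10.png

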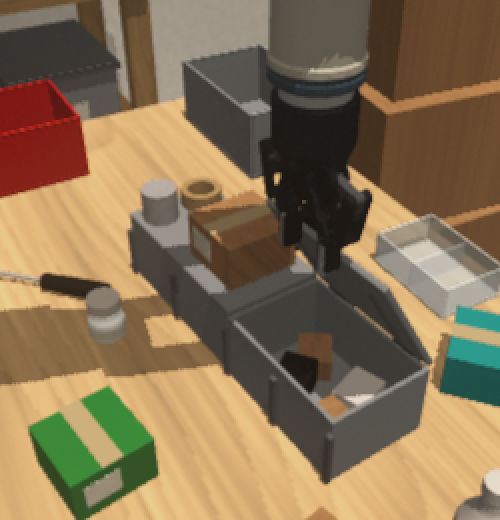

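Request:
carry_out(rows="0.6 -0.22 0 -0.1 0;0.6 -0.22 0 -0.1 0;0.6 -0.22 0 -0.1 0;0.6 -0.22 0 -0.1 0;0.6 -0.22 0 -0.05 0;0.6 -0.22 0 0 0;0.6 -0.22 0 0 0;0.6 -0.22 0 0 0;0.6 -0.22 0 0 0")

```text
clock: 16.08
eef_pos: [637.4, -92.3, 249.9]
tcp_rot: [3.142, -0.0, -3.058]
contact_force: [-0.6, 0.3, -0.2]
opening: 0.601
```

Run:
```python
from rig import r
from h import *
s=st(r)
cv2.imwrite("pics/side11.png",r.grab_frame("side")[60:320,130:380].repeat(2,0).repeat(2,1))
```

```text
t 16.07 chest [ 31.2 -94.2] z 249.9 rot [ 3.142 -0.    -3.058] F [-0.6  0.3 -0.2] op 0.6
```

View pics/side11.png

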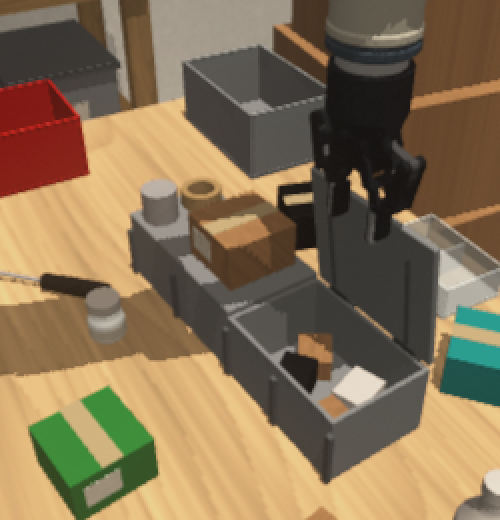

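The lid is nearly upright. I push past upright slowly.

Request:
carry_out(rows="0.6 -0.17 0 0 0;0.6 -0.17 0 0 0;0.6 -0.17 0 0 0;0.6 -0.17 0 0 0;0.6 -0.17 0 0 0;0.6 -0.17 0 0 0;0.6 -0.17 0 0 0;0.6 -0.17 0 0 0;0.6 0 0 0 0;0.6 0 0 0 0")

```text
clock: 17.38
eef_pos: [677.5, -88.9, 249.9]
tcp_rot: [3.142, -0.0, -3.058]
contact_force: [0.2, 0.7, -0.0]
opening: 0.602
```

Run:
```python
from rig import r
from h import *
s=st(r)
cv2.imwrite("pics/side12.png",r.grab_frame("side")[60:320,130:380].repeat(2,0).repeat(2,1))
```

```text
t 17.38 chest [ 71.4 -94.1] z 249.9 rot [ 3.142 -0.    -3.058] F [ 0.2  0.7 -0. ] op 0.6
```

View pics/side12.png

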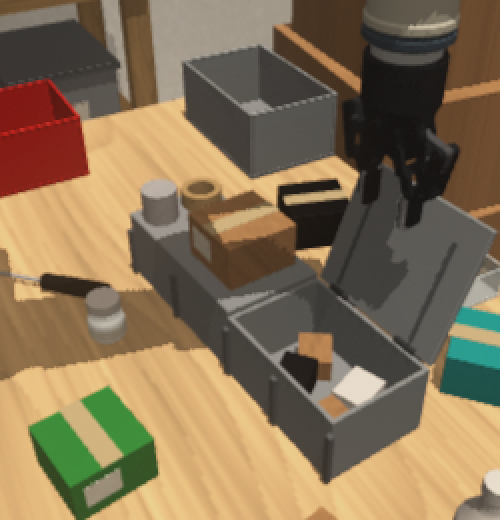

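The lid has fallen open onto its stop. I back away up and toward the robot, then check.

Request:
carry_out(rows="0.6 0.5 0 -0.3 0;0.6 0.8 0 -0.5 0;0.6 0.9 0 -0.8 0;0.6 0.9 0 -0.8 0;0.6 0.9 0 0 0;0.6 0.9 0 0 0;0.6 0.9 0 0 0;0.6 0.9 0 0 0;0.6 0 0 0 0;0.6 0 0 0 0;0.6 0 0 0 0;0.6 0 0 0 0")

```text
clock: 18.92
eef_pos: [477.7, -105.7, 321.8]
tcp_rot: [3.141, -0.0, -3.058]
contact_force: [-0.4, -0.1, 0.3]
opening: 0.6
```

Run:
```python
from rig import r
from h import *
s=st(r)
cv2.imwrite("pics/side13.png",r.grab_frame("side"))
cv2.imwrite("pics/scene13.png",r.grab_frame("scene")[130:280,135:345].repeat(3,0).repeat(3,1))
```

```text
t 18.93 chest [-129.   -94.3] z 321.8 rot [ 3.141 -0.    -3.058] F [-0.4 -0.1  0.3] op 0.6
```

View pics/side13.png

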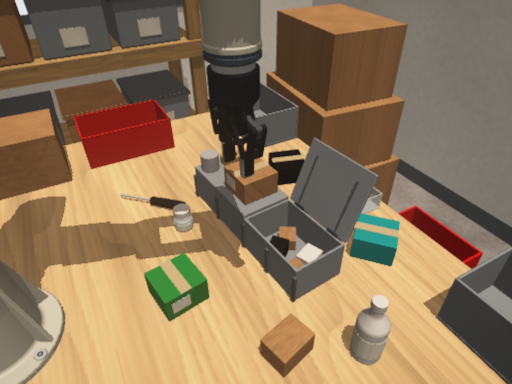

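View pics/scene13.png

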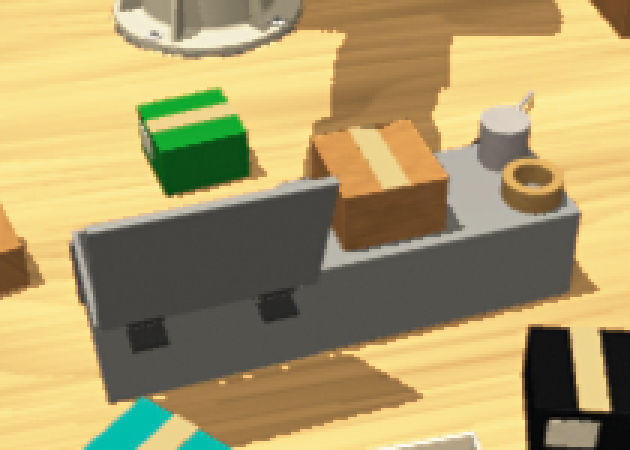

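The side view shows the lid open and resting on its stop at (335,185), with the carton on the deck at (252,178). Tin, tape, jar, screwdriver, small carton and spray stand where they were, and the arm is clear.

Run:
```python
from rig import r
print(r.sign_off())
```

```text
the job is handed in; nothing more can be done
None
```

The carton is on the fixed deck and the lid stands open on its stop. I handed the job in at about 19 s of the 51 s allowed.

- **Carton:** I pushed it flat along the top with both fingertips. Its base ended at about y = 28 to 124 mm and x = -47 to 49 mm in the chest's frame, wholly on the deck and about 28 mm clear of the lid.
- **Lid:** the tool can only point straight down, so I could not hook a finger under the lip. I pressed the finger sides against the front edge, lifted the lid by friction along its arc, and pushed it past upright. It then fell open by itself and stayed there after the arm withdrew.
- **Forces:** the largest reading between moves was about 22 N, during the lift.
- **Last pictures:** the tin, tape roll, jar, screwdriver, small carton, spray and coloured look-alikes looked unmoved by eye. The robot touched nothing.

No check failed. The carton's position comes from the scene camera alone, cast onto the deck height after the push. Its far left-hand corner was poorly visible, so the -47 mm side comes from its known 95 mm size rather than a direct measurement.

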